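# Unload the polishing station into the storage case

### The job

Lift the polishing station's counterweighted cover past its balance point so that it rests open by itself, let go of it, then move every pot from the station into the storage case, standing upright on the floor of a compartment, one to a compartment. With all pots in, lower the case's lid fully shut and swing the station's cover fully shut again, leaving the other things on the bench as they are.

Things in the scene. Friction and masses are not known exactly. Their poses are not given: they have to be found in the camera images.
- station: bench-top polishing station, fixed. Green housing 210 x 200 mm, 36 mm high, with a green open tray on it: 166 x 166 mm outside, 156 mm inside, walls 5 mm thick, rubber tray floor 46 mm above the bench, wall tops 75 mm above the bench. Origin: centre of its underside, on the bench. x points from its front (handle side) to its back (hinge side), z up. Station and case may stand on either side.
- cover (a joint): angle of the station's clear cover with grey frame (hood 198 mm long, 166 wide, 49 deep), hinged at the back: 0 = shut, 1.65 rad = open at the stop, upright behind the tray, its top and handle 280 to 330 mm above the bench. A dark steel counterweight rides 85 mm above the hinge: below about 0.85 rad the cover falls shut, beyond it falls open and stays. Lifting takes 3 to 4 N at the handle; damped.
- cover_bar (a point): middle of the cover's red handle bar: round, 12 mm thick, 110 mm long along the station's y, standing 50 mm in front of the face of the cover's front wall (a clear gap of 44 mm for a finger). It moves with the cover on a circle about cover_hinge; with the cover shut it lies 248 mm in front of the hinge, 34 mm above it (112 mm above the bench), the cover's top 15 mm above the bar's centre. Its frame turns with the cover.
- cover_hinge (a point): middle of the cover's hinge axis (along the station's y), 115 mm behind the station's origin and 78 mm above the bench
- case: dark wooden storage case, fixed: open tray 166 x 166 mm outside, 156 mm inside, walls 5 mm thick with tops 35 mm above the bench, floor 6 mm above the bench, split by light wooden dividers (4 mm thick, tops 24 mm above the bench) into four square compartments 76 mm wide. Origin: centre of its underside; x points from its front (handle side) to its back (hinge side), z up.
- lid (a joint): hinge angle of the case's wood-framed clear lid (same hood shape as the cover, no counterweight), hinged at the back: 0 = shut, 1.65 rad = fully open. It starts open (1.58 to 1.65), standing upright behind the tray, its top and handle 240 to 290 mm above the bench. A stiff friction hinge keeps it wherever it is left; moving it takes 1 to 4 N at the handle.
- lid_bar (a point): middle of the lid's brass handle bar: round, 12 mm thick, 110 mm long along the case's y, 50 mm in front of the face of the lid's front wall (a clear gap of 44 mm). With the lid shut it lies 248 mm in front of lid_hinge and 34 mm above it (72 mm above the bench), the lid's top 15 mm above the bar's centre. It moves with the lid on a circle about lid_hinge; its frame turns with the lid.
- lid_hinge (a point): middle of the lid's hinge axis (along the case's y), 115 mm behind the case's origin and 38 mm above the bench
- cell0 (a point): centre of the floor of one compartment of the case (front, low y in the case's frame), 6 mm above the bench
- cell1 (a point): centre of the floor of one compartment of the case (front, high y in the case's frame), 6 mm above the bench
- cell2 (a point): centre of the floor of one compartment of the case (back, low y in the case's frame), 6 mm above the bench
- cell3 (a point): centre of the floor of one compartment of the case (back, high y in the case's frame), 6 mm above the bench
- pot0: round aluminium pot with a knob and band in blue: body 60 mm in diameter and 36 mm high, knob 28 mm in diameter and 28 mm high on top (64 mm over all), 0.15 to 0.3 kg. Origin: centre of its underside; z up along its axis. If present it starts upright in the station's tray, the pots 64 to 88 mm apart, centre to centre.
- pot1: round aluminium pot with a knob and band in yellow: body 60 mm in diameter and 36 mm high, knob 28 mm in diameter and 28 mm high on top (64 mm over all), 0.15 to 0.3 kg. Origin: centre of its underside; z up along its axis. If present it starts upright in the station's tray, the pots 64 to 88 mm apart, centre to centre.
- pot2: round aluminium pot with a knob and band in orange: body 60 mm in diameter and 36 mm high, knob 28 mm in diameter and 28 mm high on top (64 mm over all), 0.15 to 0.3 kg. Origin: centre of its underside; z up along its axis. If present it starts upright in the station's tray, the pots 64 to 88 mm apart, centre to centre.
- pot3: round aluminium pot with a knob and band in black: body 60 mm in diameter and 36 mm high, knob 28 mm in diameter and 28 mm high on top (64 mm over all), 0.15 to 0.3 kg. Origin: centre of its underside; z up along its axis. If present it starts upright in the station's tray, the pots 64 to 88 mm apart, centre to centre.
- brush: bench brush lying on the leather mat; a bystander, not to be disturbed. Origin: on its underside.
- hammer: small hammer lying on the mat; a bystander, not to be disturbed. Origin: on its underside.
- file: file with a wooden handle, 190 mm long, lying flat; a bystander, not to be disturbed. Origin: on its underside.
- dish: shallow round steel dish, 110 mm across; a bystander, not to be disturbed. Origin: on its underside.
- benchpin: wooden bench pin block 110 x 55 x 22 mm; a bystander, not to be disturbed. Origin: on its underside.
- jar: jar 60 mm in diameter, 80 mm tall; a bystander, not to be disturbed. Origin: on its underside.
- driver: screwdriver lying on the mat; a bystander, not to be disturbed. Origin: on its underside.

How it is judged:
On the way, in this order (a step that is already met when the one before it is completed fails the run):
1. the station's cover rests open by itself, untouched (value of joint cover above 1.4 rad and velocity of joint cover between -0.1 and 0.1 rad/s and contact force between each of the fingers, the arm and cover below 0.1 N), for 0.3 s.
2. every pot stands in a compartment of the case, let go (x of pot0 in the frame of case between -0.078 and 0.078 m and y of pot0 in the frame of case between -0.078 and 0.078 m and z of each of pot0, pot1, pot2, pot3 in the frame of case below 0.012 m and angle between each of pot0, pot1, pot2, pot3's own z axis and vertical below 0.15 rad and contact force between each of pot0, pot1, pot2, pot3 and the fingers below 0.1 N and x of pot1 in the frame of case between -0.078 and 0.078 m and y of pot1 in the frame of case between -0.078 and 0.078 m and x of pot2 in the frame of case between -0.078 and 0.078 m and y of pot2 in the frame of case between -0.078 and 0.078 m and x of pot3 in the frame of case between -0.078 and 0.078 m and y of pot3 in the frame of case between -0.078 and 0.078 m), for 0.2 s.
At the end, for the whole second after the job is handed in: every present pot stands upright (within 0.15 rad) and still on the floor of a compartment of the case, released; the case's lid and the station's cover are both shut (within 0.05 rad) (all of step 2 and linear speed of each of pot0, pot1, pot2, pot3 below 0.03 m/s and value of joint each of lid, cover below 0.05 rad); the robot touches nothing.
It fails at once if the brush, hammer, file, dish, bench pin, jar or screwdriver is moved more than 50 mm (distance of any of brush, hammer, file, dish, benchpin, jar, driver from where it was at the start of the episode above 0.05 m).
Of pot0, pot1, pot2, pot3 only 3 to 4 are there at a start; the rules pass over those that are not, and their reading is None.
At some moment in a run one of pot0, pot1, pot2, pot3 may be knocked a few centimetres aside while the robot is not near it.
Once in a run the grip may slacken for a moment while it holds something.
It also fails if it takes over 210 s, if anything falls off the work surface, if the arm or the gripper's body presses on something with over 40 N, if the wrist force passes 120 N, or if a joint passes its speed limit or range.

### The arm

A 6-joint arm with a two-finger parallel gripper is mounted at the origin on the work surface. World frame = base frame: x ahead of the robot, y to its left, z up, the work surface at z = 0. Lengths are in m, angles in rad, forces in N, time in s.
With the tool pointing down it reaches from about 0.225 to 0.875 m from the base axis. Payload 3.4 kg.
Tool frame: the origin (TCP) lies at the very end of the fingers, on their centre line; the grasp point (between the pads) lies 19 mm behind it; z points along the fingers, y is the direction in which the jaws open and shut (so a half turn about z gives the same grasp; the last joint's range is limited). The gripper opens to 85 mm and grips with 20 to 120 N. Pads are 22 mm wide; open, the fingers measure 114 mm over their backs; the gripper's body (76 mm by 85 mm) begins 54 mm behind the grasp point. The pads swing forward as they close: fully open they stand 13 mm farther back than shut.
Start: joints at [1.143, 0.276, 1.505, -0, 1.361, -0.121], TCP at [0.174, 0.548, 0.231] pointing down, gripper open.
Joint ranges: [-2.89, 2.89], [-0.75, 2.08], [0.22, 2.7], [-1.18, 4.32], [0.11, 2.71], [-2.7, 2.7]. Speed limits (rad/s): [2.57, 2.57, 3.14, 3.14, 3.14, 3.14].

### API

Orientations are given as a unit quaternion [w, x, y, z].
In Python, from rig import manip, viewer, job gives the robot as it stands.
- The arm moves only by the shell command python3 -m crank 'ROWS' [OPENING] [FORCE]. ROWS is JSON, a list of rows, each a list of 6 numbers: the shift along the tool's x, y, z in m, then the turn, a rotation vector about the tool's x, y, z in degrees. In form: [[dx, dy, dz, rx, ry, rz], ...]. A call has 1 to 20 rows; each row is the pose to reach, as a shift and turn from the pose measured when the call began, along the tool's axes at that moment; what a row does not reach only later rows make up. A row lasts 1/8 s, in which the tool goes at most 62.5 mm and 10.7 degrees, less where a joint would pass 70% of its speed; a pose out of reach is approached as far as the arm can. A call with a gripper value outside its range is refused whole. OPENING is the opening, from 0 (shut) to 1 (fully open), set as the call begins (- or left out, the last holds). The fingers move at their own pace and stop on an object; FORCE is the grip in N (left out, the last holds). Time passes only in rows, so rows that repeat a pose let the fingers close. It gives the time, the measured TCP pose, the force and the opening at its end, in the units of the state.
- manip.get_state(): the state, without advancing time (a new reading comes with each control period).
- viewer.get_image(name): name is "scene" or "top" or "wrist"; returns a dict with "frame" (384x512x3 uint8, blue, green, red), "range_z" (384x512 float32, m along the optical axis (not along the pixel's ray), 0 where there is no reading), "intrinsics" (3x3 intrinsics, pixels), "world_from_camera" (4x4, takes a point from camera to world coordinates); the wrist camera has in their place "mount" (4x4, takes a point from camera to tool coordinates, whose origin is the TCP and whose axes are the flange's). Camera axes: x right, y up, looking along -z (the intrinsics and any distortion apply to the point x, -y, -z); pixel columns grow to the right and rows downward; lengths in m; the calibration is good to about 2 mm. A picture is of the moment at which its call begins: read the wrist's pose just before it.
- job.sign_off(): hands the job in, once; it reports no verdict.
The state is a dict: "clock": time; "qpos": joint angles; "qd": joint speeds; "effort": joint torques, N m; "position": TCP position; "ee_rot": TCP orientation; "contact_force": force on the tool from outside, world axes, zero at the start; "moment": the same for the moment, N m; "width": finger opening in m.
Only numpy, scipy, OpenCV 4.12 (cv2) and the standard library are available. Lean on these libraries where they do the work, as an engineer would, in place of code of your own. Each camera call takes 0.05 s, during which the arm holds its last target. There are 200 camera calls.

## Working session

There is one attempt and no reset: what is moved stays moved. The work goes in short steps, Python scripts to look and compute and a shell command to move; the robot and the scene stay as the last step left them, time stands still between calls to the robot, and variables do not carry over. Pictures are saved under pics/ and viewed, about 12 in all and at most 16, crops included, and the job is handed in when it is done.

```bash
mkdir -p pics; ls; cat > h.py <<'E'
import numpy as np,cv2
from rig import manip,viewer,job
from scipy.spatial.transform import Rotation as R
def grab(n,f):
    s=manip.get_state(); d=viewer.get_image(n)
    cv2.imwrite(f'pics/{f}.png',d['frame'])
    T=d.get('world_from_camera')
    if T is None:
        q=s['ee_rot']; W=np.eye(4); W[:3,:3]=R.from_quat([q[1],q[2],q[3],q[0]]).as_matrix(); W[:3,3]=s['position']; T=W@np.array(d['mount'])
    np.savez(f'pics/{f}.npz',z=d['range_z'],K=d['intrinsics'],T=T,im=d['frame'])
    return f
def cloud(f):
    d=np.load(f'pics/{f}.npz'); z=d['z'];K=d['K'];T=d['T']
    v,u=np.mgrid[:z.shape[0],:z.shape[1]]
    p=np.stack([(u-K[0,2])/K[0,0]*z,-(v-K[1,2])/K[1,1]*z,-z],-1)
    P=p@T[:3,:3].T+T[:3,3]; P[z==0]=np.nan
    return P,d['im']
E
python3 - <<'E'
from h import *
grab('top','top0');grab('scene','sc0')
a=cv2.imread('pics/top0.png');cv2.imwrite('pics/top0b.png',cv2.resize(a,(800,600)))
print(viewer.get_image('top').keys()); d=np.load('pics/top0.npz');print(d['K'],d['T']);print(manip.get_state())
E
```

```text
pics
dict_keys(['frame', 'range_z', 'intrinsics', 'world_from_camera'])
[[408.90312632   0.         251.35453733]
 [  0.         408.90312632 193.93786415]
 [  0.           0.           1.        ]] [[ 0.01905338  0.98257924 -0.18486483  0.38203258]
 [-0.99971754  0.02135004  0.01044066  0.00456419]
 [ 0.01420565  0.18461368  0.9827085   1.20364791]
 [ 0.          0.          0.          1.        ]]
{'clock': 0.15, 'qpos': array([ 1.14298284e+00,  2.76460130e-01,  1.50580320e+00,  4.16139638e-06,
        1.36069086e+00, -1.21013246e-01]), 'qd': array([-0.00019263, -0.00276288, -0.00497034,  0.00010778, -0.00117329,
        0.000571  ]), 'effort': array([ 7.83389423e-04, -4.17146051e+01, -2.46032989e+01, -2.69466182e-04,
        7.67099467e-03, -5.42703845e-06]), 'position': array([0.17351196, 0.54780759, 0.23064808]), 'ee_rot': array([-1.86434406e-04,  1.52799596e-01,  9.88256961e-01, -6.54744587e-04]), 'contact_force': array([ 0.30509807,  0.00095235, -0.09815037]), 'moment': array([0.04234898, 0.02030415, 0.00606412]), 'width': 0.08596606355176876}
```

View pics/top0b.png

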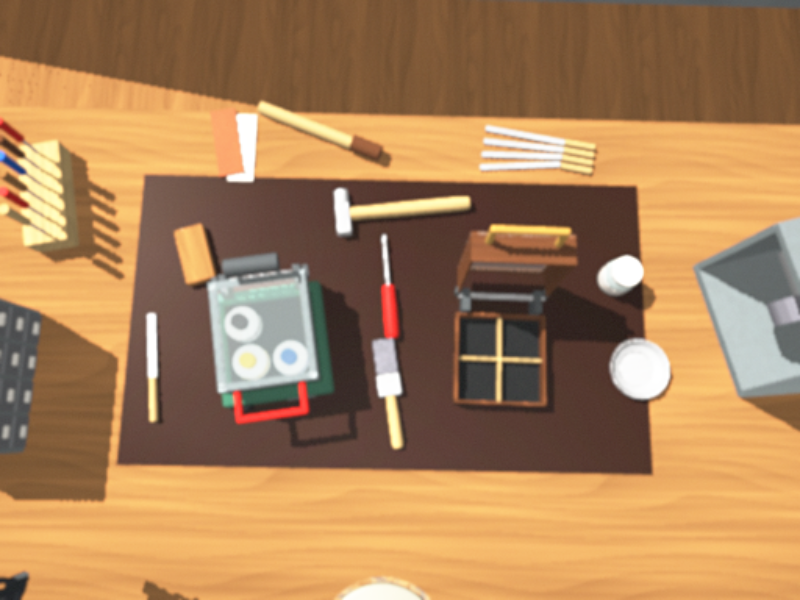

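View pics/sc0.png

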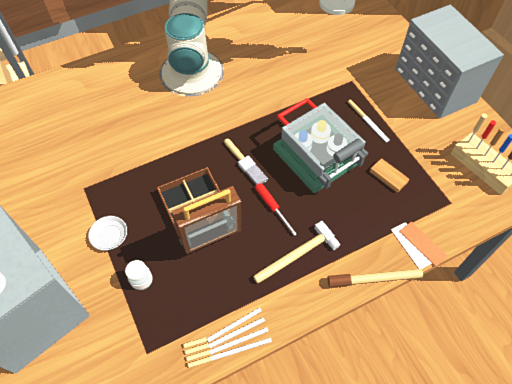

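The top view (800x600) shows the station at about (268,340) with a red bar at (272,415), blue, yellow and black pots (orange is absent), and the case at (500,358) with its lid standing open and the brass bar at (530,235). The brush and screwdriver lie between them at about x=390.

```bash
python3 - <<'E'
from h import *
P,im=cloud('top0'); hsv=cv2.cvtColor(im,cv2.COLOR_BGR2HSV)
def at(u,v): 
    p=P[int(v*.64),int(u*.64)]; return np.round(p,3)
def box(m,u0,v0,u1,v1):
    b=np.zeros(m.shape,bool); b[int(v0*.64):int(v1*.64),int(u0*.64):int(u1*.64)]=1; return m&b
red=box((hsv[...,1]>170)&((hsv[...,0]<8)|(hsv[...,0]>172))&(hsv[...,2]>120),225,375,320,430)
q=P[red]; q=q[(q[:,2]>.1)&(q[:,2]<.13)]
def rect(q,n):
    r=cv2.minAreaRect(np.float32(q[:,:2])); print(n,len(q),np.round(q.mean(0),3),np.round(r[0],4),np.round(r[1],4),round(r[2],1)); print(np.round(cv2.boxPoints(r),4).tolist())
rect(q,'red all')
brass=box((abs(hsv[...,0].astype(int)-24)<8)&(hsv[...,1]>120),470,215,590,250); q=P[brass]; q=q[q[:,2]>.2]; rect(q,'brass')
cs=box((P[...,2]>.029)&(P[...,2]<.042),445,300,560,415); rect(P[cs],'case')
dv=box((P[...,2]>.019)&(P[...,2]<.028)&(hsv[...,2]>130),460,320,540,400); rect(P[dv],'div')
st=box((P[...,2]>.031)&(P[...,2]<.041),200,240,345,415); rect(P[st],'housing')
tp=box((P[...,2]>.115)&(P[...,2]<.14),200,240,330,400); rect(P[tp],'covertop')
for n,u,v in [('black',242,322),('yellow',248,359),('blue',290,355),('driver',390,310),('brush',387,360),('brushend',397,445),('hammer',460,203),('jar',620,275),('hamm head',343,210)]: print(n,at(u,v))
E
```

```text
red all 336 [0.403 0.191 0.118] [0.4128 0.1943] [0.0507 0.1208] 9.6
[[0.37779998779296875, 0.24959999322891235], [0.3978999853134155, 0.13050000369548798], [0.4478999972343445, 0.1388999968767166], [0.4277999997138977, 0.257999986410141]]
brass 325 [ 0.67  -0.209  0.281] [ 0.6723 -0.2089] [0.1204 0.0187] 88.8
[[0.6617000102996826, -0.2689000070095062], [0.6802999973297119, -0.26930001378059387], [0.6829000115394592, -0.14890000224113464], [0.6643000245094299, -0.148499995470047]]
case 470 [ 0.508 -0.211  0.035] [ 0.5177 -0.2064] [0.1919 0.1682] 0.4
[[0.421099990606308, -0.12300000339746475], [0.42239999771118164, -0.29120001196861267], [0.614300012588501, -0.2897000014781952], [0.613099992275238, -0.12160000205039978]]
div 171 [ 0.504 -0.208  0.024] [ 0.5037 -0.2077] [0.1071 0.1033] 42.8
[[0.4293000102043152, -0.2062000036239624], [0.49939998984336853, -0.28200000524520874], [0.578000009059906, -0.2092999964952469], [0.5080000162124634, -0.13349999487400055]]
housing 566 [0.481 0.164 0.038] [0.4869 0.1604] [0.1513 0.2831] 54.0
[[0.3278999924659729, 0.18240000307559967], [0.5569999814033508, 0.016100000590085983], [0.6459000110626221, 0.13850000500679016], [0.41679999232292175, 0.30480000376701355]]
covertop 4545 [0.532 0.213 0.128] [0.52   0.2121] [0.2219 0.1671] 9.4
[[0.3968999981880188, 0.27639999985694885], [0.42410001158714294, 0.11159999668598175], [0.6431000232696533, 0.1477999985218048], [0.6158000230789185, 0.3125999867916107]]
black [0.546 0.251 0.126]
yellow [0.486 0.237 0.124]
blue [0.492 0.166 0.129]
driver [ 0.591 -0.001  0.028]
brush [0.498 0.003 0.018]
brushend [ 0.346 -0.02   0.022]
hammer [ 0.805 -0.133  0.029]
jar [ 0.653 -0.415  0.083]
hamm head [0.784 0.093 0.028]
```

```bash
cat >> h.py <<'E'
def st():
    s=manip.get_state(); q=s['ee_rot']; return s,np.array(s['position']),R.from_quat([q[1],q[2],q[3],q[0]])
def down(yaw): # tool straight down, tool y at world yaw (deg)
    a=np.radians(yaw); y=np.array([np.cos(a),np.sin(a),0]); z=np.array([0,0,-1.]); x=np.cross(y,z)
    return R.from_matrix(np.stack([x,y,z],1))
def delta(p,yaw):
    s,p0,r0=st(); rv=min(((r0.inv()*down(yaw+k)).as_rotvec(degrees=True) for k in(0,180)),key=np.linalg.norm)
    return np.round(np.r_[r0.inv().apply(np.array(p)-p0)*1,rv],4).tolist()
E
python3 - <<'E'
from h import *
print(delta([.394,.191,.2],9.6))
E
```

```text
[-0.318, -0.2735, 0.031, -0.0748, 0.0338, 62.8216]
```

```bash
python3 -m crank '[[-0.04,-0.034,0,0,0,8],[-0.08,-0.068,0,0,0,16],[-0.12,-0.102,0,0,0,25],[-0.16,-0.137,0,0,0,35],[-0.2,-0.172,0.01,0,0,45],[-0.24,-0.206,0.02,0,0,54],[-0.28,-0.24,0.03,0,0,62.8],[-0.318,-0.2735,0.031,0,0,62.8],[-0.318,-0.2735,0.031,0,0,62.8],[-0.318,-0.2735,0.031,0,0,62.8],[-0.318,-0.2735,0.031,0,0,62.8]]' 0.5 30; python3 - <<'E'
from h import *
print(delta([.394,.191,.2],9.6)); grab('wrist','w1'); print(st()[0]['width'])
E
```

```text
clock: 1.52
position: [0.3933, 0.192, 0.2]
ee_rot: [-0.0, 0.645, 0.764, -0.001]
contact_force: [0.2, -0.1, 0.4]
width: 0.0425
[-0.0011, 0.0005, -0.0, -0.0609, 0.039, 0.1217]
0.04285575855927916
```

View pics/w1.png

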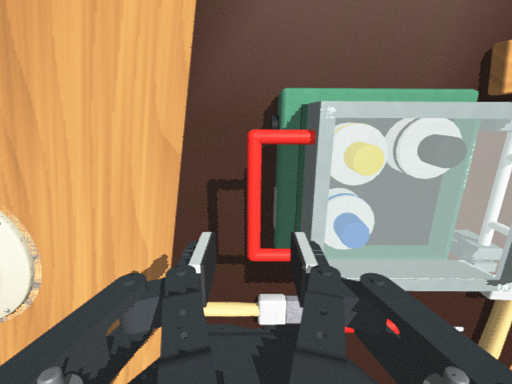

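The wrist view shows the bar at u≈254 (v 130 to 260), between fingers at u≈200 and u≈302. I'll check the bar position against depth.

```bash
python3 - <<'E'
from h import *
P,im=cloud('w1'); hsv=cv2.cvtColor(im,cv2.COLOR_BGR2HSV)
red=(hsv[...,1]>150)&((hsv[...,0]<8)|(hsv[...,0]>172)); red[:, :245]=0; red[:,264:]=0; red[275:]=0; red[:120]=0
q=P[red]; q=q[np.isfinite(q[:,2])&(q[:,2]>.09)]; print(len(q),np.round(np.median(q,0),4),np.percentile(q[:,2],90))
print(cv2.minAreaRect(np.float32(q[:,:2])))
# pots in wrist view through cover
for n,u,v in [('Y',365,158),('K',443,150),('B',352,228)]: print(n,np.round(P[v,u],3))
E
```

```text
1835 [0.3928 0.1983 0.1173] 0.11858145388667132
((0.39569225907325745, 0.19251525402069092), (0.015207501128315926, 0.1195393055677414), 9.411794662475586)
Y [0.475 0.245 0.128]
K [0.533 0.262 0.128]
B [0.481 0.185 0.127]
```

```bash
python3 -m crank '[[-0.001,0.001,0.04,0,0,0],[-0.001,0.001,0.08,0,0,0],[-0.001,0.001,0.106,0,0,0],[-0.001,0.001,0.106,0,0,0]]' 0.5 30 && python3 -m crank '[[0,0,0,0,0,0],[0,0,0,0,0,0],[0,0,0,0,0,0],[0,0,0,0,0,0],[0,0,0,0,0,0],[0,0,0,0,0,0]]' 0 30
python3 - <<'E'
from h import *
s,p,r=st();print(p,s['width'],s['contact_force'])
b=np.array([p[0],p[1],.112]);f=np.array([np.cos(np.radians(9.6)),np.sin(np.radians(9.6)),0])
for t in np.arange(.15,1.61,.1):
    dx=.248-.248*np.cos(t)+.034*np.sin(t); dz=.248*np.sin(t)+.034*np.cos(t)-.034
    w=f*dx+[0,0,dz]; print(round(t,2),np.round(r.inv().apply(w),3))
E
```

```text
clock: 2.08
position: [0.3923, 0.1915, 0.0925]
ee_rot: [-0.001, 0.644, 0.765, -0.003]
contact_force: [0.6, 0.5, -0.5]
width: 0.0427
clock: 2.82
position: [0.3936, 0.1924, 0.0937]
ee_rot: [-0.001, 0.644, 0.765, -0.001]
contact_force: [1.1, 2.5, 6.8]
width: 0.0108
[0.39363967 0.19235097 0.09368169] 0.010759602124318157 [1.1029765  2.46735303 6.76360318]
0.15 [-0.     0.008 -0.037]
0.25 [-0.     0.016 -0.06 ]
0.35 [-0.     0.027 -0.083]
0.45 [-0.     0.039 -0.105]
0.55 [-0.     0.054 -0.125]
0.65 [-0.     0.071 -0.143]
0.75 [-0.     0.089 -0.16 ]
0.85 [-0.     0.109 -0.175]
0.95 [-0.     0.131 -0.188]
1.05 [-0.001  0.154 -0.198]
1.15 [-0.001  0.177 -0.207]
1.25 [-0.001  0.202 -0.213]
1.35 [-0.001  0.226 -0.216]
1.45 [-0.001  0.251 -0.217]
1.55 [-0.001  0.276 -0.215]
```

```bash
python3 -m crank '[[0,0.003,-0.018,0,0,0],[0,0.008,-0.037,0,0,0],[0,0.012,-0.048,0,0,0],[0,0.016,-0.06,0,0,0],[0,0.021,-0.072,0,0,0],[0,0.027,-0.083,0,0,0],[0,0.033,-0.094,0,0,0],[0,0.039,-0.105,0,0,0],[0,0.046,-0.115,0,0,0],[0,0.054,-0.125,0,0,0],[0,0.062,-0.134,0,0,0],[0,0.071,-0.143,0,0,0],[0,0.08,-0.152,0,0,0],[0,0.089,-0.16,0,0,0],[0,0.099,-0.168,0,0,0],[0,0.109,-0.175,0,0,0],[0,0.109,-0.175,0,0,0]]'
python3 - <<'E'
from h import *
grab('scene','s2');s,p,r=st();print(p,s['width'],s['contact_force'],r.as_matrix()[:,2])
E
```

```text
clock: 4.95
position: [0.5028, 0.2104, 0.2721]
ee_rot: [0.001, 0.644, 0.765, 0.0]
contact_force: [-7.8, -3.1, 9.8]
width: 0.0107
[0.5024727  0.21040678 0.27197395] 0.010360497291565147 [-6.31140547 -2.1754375   9.74392199] [ 1.81606843e-03 -8.82715019e-04 -9.99997961e-01]
```

View pics/s2.png

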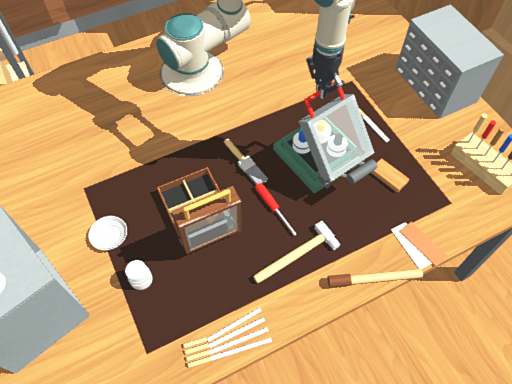

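The cover is raised about 0.85 rad with the bar still held at (330,95). I'll carry on to 1.45 rad, then open.

```bash
python3 -m crank '[[0,0.01,-0.007,0,0,0],[0,0.021,-0.012,0,0,0],[0,0.032,-0.018,0,0,0],[0,0.043,-0.023,0,0,0],[0,0.055,-0.028,0,0,0],[0,0.067,-0.032,0,0,0],[0,0.08,-0.036,0,0,0],[0,0.092,-0.038,0,0,0],[0,0.104,-0.04,0,0,0],[0,0.116,-0.041,0,0,0],[0,0.128,-0.042,0,0,0],[0,0.141,-0.042,0,0,0],[0,0.141,-0.042,0,0,0]]' && python3 -m crank '[[0,0,0,0,0,0],[0,0,0,0,0,0],[0,0,0,0,0,0],[0,0,-0.03,0,0,0],[0,0,-0.07,0,0,0],[0,-0.06,-0.07,0,0,0],[0,-0.12,-0.07,0,0,0],[0,-0.18,-0.07,0,0,0],[0,-0.2,-0.07,0,0,0],[0,-0.2,-0.07,0,0,0],[0,-0.2,-0.07,0,0,0],[0,-0.2,-0.07,0,0,0],[0,-0.2,-0.07,0,0,0]]' 0.7
python3 - <<'E'
from h import *
grab('top','t3');s,p,r=st();print(p,s['width'],s['contact_force'],r.as_matrix()[:,2])
cv2.imwrite('pics/t3b.png',cv2.resize(cv2.imread('pics/t3.png')[100:320,60:360],(800,587)))
P,im=cloud('t3'); hsv=cv2.cvtColor(im,cv2.COLOR_BGR2HSV)
red=(hsv[...,1]>170)&((hsv[...,0]<8)|(hsv[...,0]>172))&(P[...,2]>.2); q=P[red]; print(len(q),np.median(q,0) if len(q) else 0)
E
```

```text
clock: 6.62
position: [0.6439, 0.2342, 0.3141]
ee_rot: [0.002, 0.644, 0.765, 0.001]
contact_force: [2.6, -5.4, 0.5]
width: 0.0104
clock: 8.25
position: [0.4475, 0.2004, 0.3824]
ee_rot: [0.002, 0.644, 0.765, 0.001]
contact_force: [-0.3, 0.2, -0.1]
width: 0.0597
[0.44733153 0.20038922 0.38247064] 0.0599057500217882 [ 0.07338149 -0.84067317 -0.04426647] [ 0.00380115 -0.00169005 -0.99999135]
305 [0.69035586 0.23968754 0.32755615]
```

View pics/t3b.png

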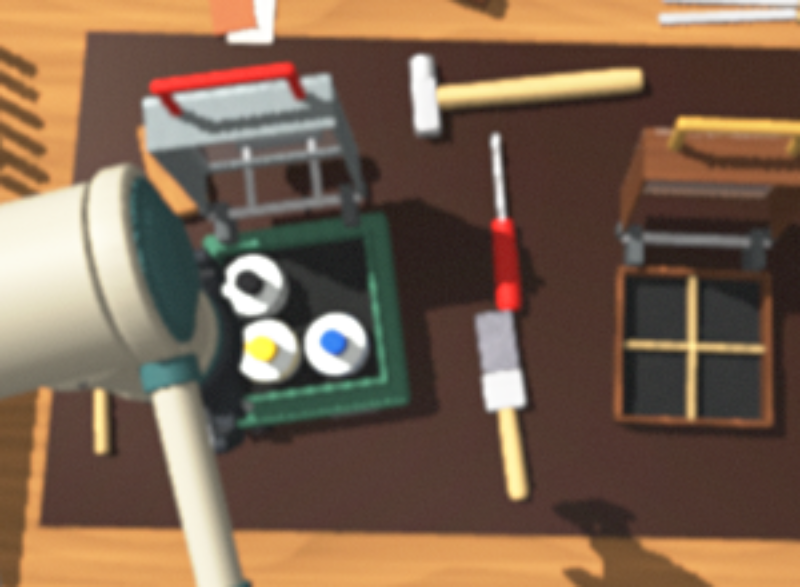

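The cover rests open with its bar at world x≈0.69, z≈0.33. The pots are visible in the crop: black (250,283), yellow (262,348), blue (335,342). Next I'll measure the knob tops.

```bash
cat >> h.py <<'E'
def knobs(f,zlo=.1,zhi=.118,ref=(.5249,.2132),rad=.11):
    P,im=cloud(f); m=np.isfinite(P[...,2])&(P[...,2]>zlo)&(P[...,2]<zhi)&(np.hypot(P[...,0]-ref[0],P[...,1]-ref[1])<rad)
    n,lab=cv2.connectedComponents(m.astype(np.uint8))
    for i in range(1,n):
        k=lab==i
        if k.sum()<20: continue
        q=P[k]; c,r=cv2.minEnclosingCircle(np.float32(q[:,:2])); v,u=np.nonzero(k)
        print(k.sum(),np.round(np.median(q,0),4),'circ',np.round(c,4),round(r,4),'bgr',np.median(im[k],0),'uv',int(u.mean()),int(v.mean()))
E
python3 - <<'E'
from h import *
knobs('t3')
print(delta([.4475,.2004,.30],9.6))
E
```

```text
88 [0.552  0.2594 0.1099] circ [0.5533 0.2597] 0.0141 bgr [63. 63. 63.] uv 152 204
90 [0.4936 0.1708 0.1102] circ [0.4939 0.171 ] 0.0137 bgr [245. 137.  69.] uv 184 227
88 [0.486  0.2406 0.1105] circ [0.4861 0.2418] 0.014 bgr [ 89. 254. 255.] uv 157 229
[0.0002, -0.0001, 0.0825, 0.1984, 0.1321, 0.1546]
```

```bash
python3 - <<'E'
from h import *
print(delta([.4938,.1709,.086],9.6))
E
```

```text
[-0.0363, 0.0398, 0.2967, 0.1984, 0.1321, 0.1546]
```

```bash
python3 -m crank '[[-0.036,0.04,0.05,0.2,0.1,0.1],[-0.0363,0.04,0.1,0.2,0.1,0.1],[-0.0363,0.04,0.15,0.2,0.1,0.1],[-0.0363,0.04,0.2,0.2,0.1,0.1],[-0.0363,0.04,0.24,0.2,0.1,0.1],[-0.0363,0.04,0.27,0.2,0.1,0.1],[-0.0363,0.04,0.297,0.2,0.1,0.1],[-0.0363,0.04,0.297,0.2,0.1,0.1],[-0.0363,0.04,0.297,0.2,0.1,0.1]]' 0.55 && python3 -m crank '[[0,0,0,0,0,0],[0,0,0,0,0,0],[0,0,0,0,0,0],[0,0,0,0,0,0],[0,0,0,0,0,0],[0,0,-0.03,0,0,0],[0,0,-0.06,0,0,0],[0,0,-0.1,0,0,0],[0,0,-0.12,0,0,0],[0,0,-0.12,0,0,0]]' 0 50
python3 - <<'E'
from h import *
s,p,r=st();print(p,s['width'],s['contact_force'])
for c in [(.4645,-.1675),(.4645,-.2465),(.544,-.1675),(.544,-.2465)]: print(delta([*c,.21],9.6))
E
```

```text
clock: 9.43
position: [0.495, 0.171, 0.0864]
ee_rot: [0.001, 0.645, 0.764, 0.0]
contact_force: [-0.1, 0.9, 1.2]
width: 0.0471
clock: 10.68
position: [0.4956, 0.1713, 0.2078]
ee_rot: [0.002, 0.645, 0.764, 0.002]
contact_force: [-0.2, 0.1, -2.5]
width: 0.0266
[0.4956204  0.17128542 0.20782918] 0.02660361736044075 [-0.21469996  0.13467578 -2.48068809]
[-0.3288, -0.0875, -0.0025, 0.2825, 0.0216, 0.0553]
[-0.4066, -0.1007, -0.0025, 0.2825, 0.0216, 0.0553]
[-0.3421, -0.0091, -0.0021, 0.2825, 0.0216, 0.0553]
[-0.42, -0.0224, -0.0021, 0.2825, 0.0216, 0.0553]
```

```bash
python3 -m crank '[[-0.04,-0.01,0,0,0,0],[-0.08,-0.02,0,0.2,0,0],[-0.12,-0.032,0,0.2,0,0],[-0.16,-0.042,0,0.2,0,0],[-0.2,-0.053,0,0.2,0,0],[-0.24,-0.064,0,0.2,0,0],[-0.28,-0.075,0,0.2,0,0],[-0.31,-0.083,0,0.2,0,0],[-0.329,-0.0875,0,0.2,0,0],[-0.329,-0.0875,0,0.2,0,0],[-0.329,-0.0875,0,0.2,0,0]]'
python3 - <<'E'
from h import *
print(st()[0]['width'],delta([.4645,-.1675,.047],9.6)); grab('wrist','w4')
E
```

```text
clock: 12.05
position: [0.4643, -0.1666, 0.207]
ee_rot: [-0.0, 0.645, 0.764, 0.001]
contact_force: [0.9, 0.3, -1.7]
width: 0.0263
0.0263305953172639 [-0.0011, -0.0, 0.16, 0.0426, -0.0774, 0.072]
```

View pics/w4.png

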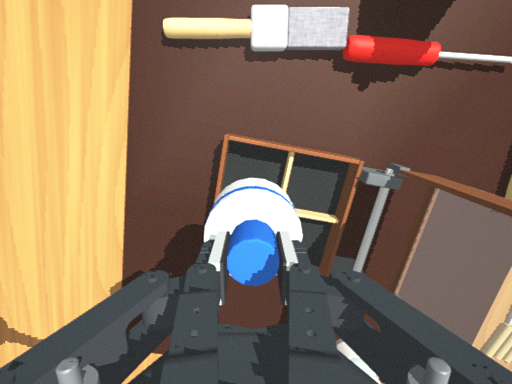

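The blue pot hangs straight between the fingers at (252,250), above the front compartment. I'll lower it.

```bash
python3 -m crank '[[-0.001,0,0.04,0,0,0],[-0.001,0,0.08,0,0,0],[-0.001,0,0.115,0,0,0],[-0.001,0,0.14,0,0,0],[-0.001,0,0.152,0,0,0],[-0.001,0,0.16,0,0,0],[-0.001,0,0.161,0,0,0],[-0.001,0,0.161,0,0,0]]' && python3 -m crank '[[0,0,0,0,0,0],[0,0,0,0,0,0],[0,0,0,0,0,0],[0,0,-0.04,0,0,0],[0,0,-0.09,0,0,0],[0,0,-0.14,0,0,0],[0,0,-0.16,0,0,0],[0,0,-0.16,0,0,0]]' 0.55
python3 - <<'E'
from h import *
grab('top','t5'); knobs('t5'); print('case'); knobs('t5',.05,.08,(.504,-.207),.11)
s,p,r=st();print(p,s['contact_force']); print(delta([.4861,.2412,.086],9.6)); print(delta([.5525,.2595,.086],9.6))
E
```

```text
clock: 13.1
position: [0.4653, -0.1671, 0.0473]
ee_rot: [0.001, 0.645, 0.764, 0.001]
contact_force: [-2.3, 3.2, 3.7]
width: 0.0261
clock: 14.1
position: [0.4659, -0.1678, 0.2089]
ee_rot: [0.003, 0.645, 0.764, 0.002]
contact_force: [0.2, 0.1, 0.9]
width: 0.047
89 [0.552  0.2588 0.1105] circ [0.5527 0.2599] 0.0139 bgr [62. 61. 61.] uv 152 204
89 [0.4852 0.2407 0.1105] circ [0.4857 0.2415] 0.0136 bgr [ 88. 254. 255.] uv 157 229
case
22 [ 0.4685 -0.1554  0.0693] circ [ 0.4666 -0.1596] 0.0115 bgr [243.5 184.  164.5] uv 304 240
[ 0.46488808 -0.1672416   0.20737106] [-1.0353461   0.0667782  -0.99196154]
[0.399, 0.0894, 0.1216, 0.1783, 0.005, 0.1099]
[0.4059, 0.158, 0.1218, 0.1783, 0.005, 0.1099]
```

Blue's knob top is at z=0.069, which means it's seated. Yellow is next.

```bash
python3 -m crank '[[0.05,0.011,0,0,0,0],[0.1,0.022,0,0.2,0,0],[0.15,0.034,0,0.2,0,0],[0.2,0.045,0,0.2,0,0],[0.25,0.056,0,0.2,0,0],[0.3,0.067,0,0.2,0,0],[0.35,0.078,0,0.2,0,0],[0.38,0.085,0,0.2,0,0],[0.399,0.0894,0.02,0.2,0,0.1],[0.399,0.0894,0.05,0.2,0,0.1],[0.399,0.0894,0.08,0.2,0,0.1],[0.399,0.0894,0.105,0.2,0,0.1],[0.399,0.0894,0.1216,0.2,0,0.1],[0.399,0.0894,0.1216,0.2,0,0.1]]' 0.55 && python3 -m crank '[[0,0,0,0,0,0],[0,0,0,0,0,0],[0,0,0,0,0,0],[0,0,0,0,0,0],[0,0,0,0,0,0],[0,0,-0.03,0,0,0],[0,0,-0.06,0,0,0],[0,0,-0.1,0,0,0],[0,0,-0.12,0,0,0],[0,0,-0.12,0,0,0]]' 0 50
python3 - <<'E'
from h import *
print(delta([.4645,-.2465,.207],9.6))
E
```

```text
clock: 15.9
position: [0.4837, 0.2403, 0.083]
ee_rot: [-0.002, 0.645, 0.764, -0.003]
contact_force: [-1.0, 0.4, 1.0]
width: 0.0468
clock: 17.15
position: [0.4855, 0.241, 0.2046]
ee_rot: [-0.001, 0.645, 0.764, -0.001]
contact_force: [-0.0, 0.2, -2.3]
width: 0.0267
[-0.4771, -0.1021, -0.0018, -0.1835, 0.0328, 0.0113]
```

```bash
python3 -m crank '[[-0.04,-0.009,0,0,0,0],[-0.085,-0.018,0,-0.1,0,0],[-0.13,-0.028,0,-0.2,0,0],[-0.175,-0.037,0,-0.2,0,0],[-0.22,-0.047,0,-0.2,0,0],[-0.265,-0.057,0,-0.2,0,0],[-0.31,-0.066,0,-0.2,0,0],[-0.355,-0.076,0,-0.2,0,0],[-0.4,-0.086,0,-0.2,0,0],[-0.44,-0.094,0,-0.2,0,0],[-0.465,-0.1,0,-0.2,0,0],[-0.477,-0.102,0,-0.2,0,0],[-0.477,-0.102,0,-0.2,0,0],[-0.477,-0.102,0,-0.2,0,0]]'
python3 - <<'E'
from h import *
print(st()[0]['width'],delta([.4645,-.2465,.047],9.6))
E
```

```text
clock: 18.9
position: [0.4644, -0.2451, 0.2048]
ee_rot: [-0.0, 0.645, 0.764, 0.0]
contact_force: [-0.1, 0.3, -1.9]
width: 0.0269
0.0269123603037666 [-0.0016, -0.0001, 0.1578, -0.0112, -0.0537, 0.0537]
```

```bash
python3 -m crank '[[-0.001,0,0.04,0,0,0],[-0.001,0,0.08,0,0,0],[-0.001,0,0.115,0,0,0],[-0.001,0,0.14,0,0,0],[-0.001,0,0.152,0,0,0],[-0.001,0,0.158,0,0,0],[-0.001,0,0.159,0,0,0],[-0.001,0,0.159,0,0,0]]' && python3 -m crank '[[0,0,0,0,0,0],[0,0,0,0,0,0],[0,0,0,0,0,0],[0,0,-0.04,0,0,0],[0,0,-0.09,0,0,0],[0,0,-0.14,0,0,0],[0,0,-0.16,0,0,0],[0.06,0.0,-0.16,0,0,0],[0.12,0.0,-0.16,0,0,0],[0.18,0.02,-0.16,0,0,0],[0.24,0.03,-0.16,0,0,0],[0.24,0.03,-0.16,0,0,0],[0.24,0.03,-0.16,0,0,0]]' 0.55
python3 - <<'E'
from h import *
grab('top','t6'); knobs('t6'); print('case'); knobs('t6',.05,.08,(.504,-.207),.11)
s,p,r=st();print(p,s['contact_force']); print(delta([.5525,.2595,.086],9.6))
cv2.imwrite('pics/t6b.png',cv2.resize(cv2.imread('pics/t6.png')[100:320,100:420],(800,550)))
E
```

```text
clock: 19.9
position: [0.4651, -0.2463, 0.0466]
ee_rot: [0.0, 0.645, 0.764, 0.0]
contact_force: [-0.5, 0.3, -2.5]
width: 0.0263
clock: 21.52
position: [0.4543, -0.0048, 0.2067]
ee_rot: [0.001, 0.645, 0.765, 0.0]
contact_force: [-0.3, 1.0, -0.3]
width: 0.0472
86 [0.5528 0.2592 0.1107] circ [0.5526 0.2601] 0.0141 bgr [65.  64.  63.5] uv 152 204
case
87 [ 0.4637 -0.1642  0.0704] circ [ 0.4643 -0.1657] 0.0138 bgr [245. 136.  73.] uv 307 241
94 [ 0.4648 -0.2416  0.0704] circ [ 0.4664 -0.244 ] 0.0154 bgr [ 80.5 254.  255. ] uv 335 242
[ 0.45437992 -0.00552532  0.20665991] [ 0.36327882 -0.10035382  0.32536142]
[0.245, 0.1409, 0.1205, 0.0686, 0.0692, 0.0305]
```

View pics/t6b.png

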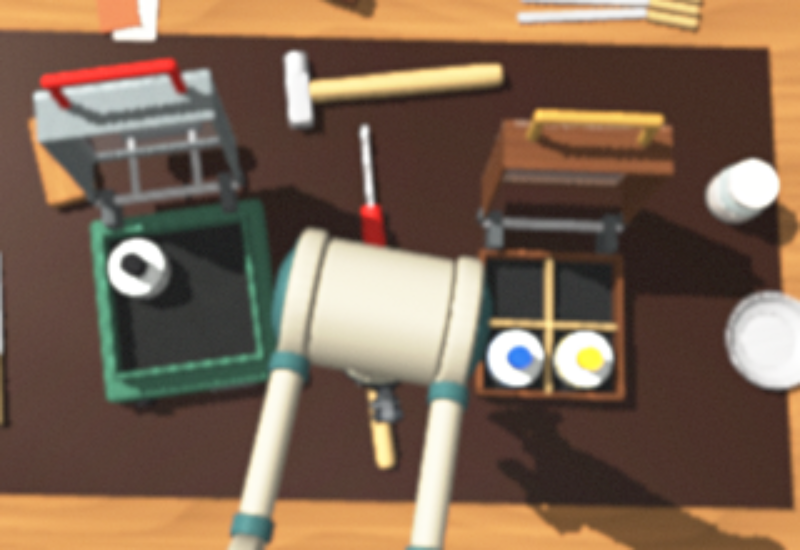

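Blue (517,357) and yellow (590,358) stand in the front compartments, and black is at (137,265). It goes next, into the back compartment at high y.

```bash
python3 -m crank '[[0.045,0.025,0,0,0,0],[0.09,0.05,0,0,0,0],[0.135,0.077,0,0,0,0],[0.18,0.103,0,0,0,0],[0.22,0.126,0,0,0,0],[0.245,0.141,0.02,0,0,0],[0.245,0.141,0.05,0,0,0],[0.245,0.141,0.08,0,0,0],[0.245,0.141,0.105,0,0,0],[0.245,0.141,0.12,0,0,0],[0.245,0.141,0.12,0,0,0],[0.245,0.141,0.12,0,0,0]]' 0.55 && python3 -m crank '[[0,0,0,0,0,0],[0,0,0,0,0,0],[0,0,0,0,0,0],[0,0,0,0,0,0],[0,0,0,0,0,0],[0,0,-0.03,0,0,0],[0,0,-0.06,0,0,0],[0,0,-0.1,0,0,0],[0,0,-0.12,0,0,0],[0,0,-0.12,0,0,0]]' 0 50
python3 - <<'E'
from h import *
print(delta([.544,-.168,.207],9.6))
E
```

```text
clock: 23.08
position: [0.5537, 0.2592, 0.0874]
ee_rot: [0.001, 0.646, 0.764, 0.001]
contact_force: [0.5, 0.3, -0.3]
width: 0.0473
clock: 24.32
position: [0.5538, 0.2597, 0.2086]
ee_rot: [0.002, 0.645, 0.764, 0.002]
contact_force: [0.1, -0.3, -3.5]
width: 0.0263
[-0.4201, -0.081, 0.0012, 0.3288, 0.0199, -0.0017]
```

```bash
python3 -m crank '[[-0.04,-0.008,0,0,0,0],[-0.085,-0.016,0,0.1,0,0],[-0.13,-0.025,0,0.2,0,0],[-0.175,-0.034,0,0.3,0,0],[-0.22,-0.042,0,0.3,0,0],[-0.265,-0.051,0,0.3,0,0],[-0.31,-0.06,0,0.3,0,0],[-0.355,-0.068,0,0.3,0,0],[-0.395,-0.076,0,0.3,0,0],[-0.42,-0.081,0,0.3,0,0],[-0.42,-0.081,0,0.3,0,0],[-0.42,-0.081,0,0.3,0,0]]'
python3 - <<'E'
from h import *
print(st()[0]['width'],delta([.544,-.168,.047],9.6))
E
```

```text
clock: 25.82
position: [0.5431, -0.167, 0.2068]
ee_rot: [-0.001, 0.646, 0.764, 0.0]
contact_force: [1.0, 1.1, -2.8]
width: 0.0262
0.026153773279676183 [-0.0015, 0.001, 0.1597, -0.0985, -0.1246, -0.0151]
```

```bash
python3 -m crank '[[-0.001,0.001,0.04,0,0,0],[-0.001,0.001,0.08,0,0,0],[-0.001,0.001,0.115,0,0,0],[-0.001,0.001,0.14,0,0,0],[-0.001,0.001,0.152,0,0,0],[-0.001,0.001,0.158,0,0,0],[-0.001,0.001,0.16,0,0,0],[-0.001,0.001,0.16,0,0,0]]' && python3 -m crank '[[0,0,0,0,0,0],[0,0,0,0,0,0],[0,0,0,0,0,0],[0,0,-0.04,0,0,0],[0,0,-0.09,0,0,0],[0,0,-0.14,0,0,0],[0,-0.06,-0.19,0,0,0],[0,-0.12,-0.25,0,0,0],[0,-0.18,-0.3,0,0,0],[0,-0.18,-0.3,0,0,0],[0,-0.18,-0.3,0,0,0],[0,-0.18,-0.3,0,0,0]]' 0.55
python3 - <<'E'
from h import *
grab('top','t7'); print('case'); knobs('t7',.05,.08,(.504,-.207),.11)
s,p,r=st();print(p,s['contact_force'])
P,im=cloud('t7');hsv=cv2.cvtColor(im,cv2.COLOR_BGR2HSV)
m=(abs(hsv[...,0].astype(int)-24)<8)&(hsv[...,1]>120)&(P[...,2]>.24)&(abs(P[...,1]+.208)<.09); q=P[m]; print(len(q),np.round(np.median(q,0),4),np.percentile(q[:,2],95),cv2.minAreaRect(np.float32(q[:,:2])))
cv2.imwrite('pics/t7b.png',cv2.resize(cv2.imread('pics/t7.png')[100:320,100:420],(800,550)))
print(delta([.667,-.209,.33],-1))
E
```

```text
clock: 26.82
position: [0.5437, -0.1667, 0.049]
ee_rot: [-0.001, 0.645, 0.764, 0.0]
contact_force: [-4.2, 2.7, 8.0]
width: 0.0267
clock: 28.32
position: [0.3671, -0.1973, 0.3487]
ee_rot: [-0.001, 0.646, 0.764, 0.001]
contact_force: [0.6, 0.9, 0.1]
width: 0.0467
case
87 [ 0.5416 -0.1639  0.0698] circ [ 0.5425 -0.165 ] 0.0137 bgr [73. 73. 72.] uv 306 213
89 [ 0.4638 -0.164   0.0704] circ [ 0.4647 -0.1657] 0.0138 bgr [245. 137.  75.] uv 307 241
93 [ 0.4648 -0.2417  0.0703] circ [ 0.4649 -0.2447] 0.0144 bgr [ 82. 254. 255.] uv 335 242
[ 0.36713748 -0.19711363  0.34810281] [ 0.85303974  0.46236645 -0.80311063]
318 [ 0.6694 -0.208   0.2876] 0.29091472820002573 ((0.6703113317489624, -0.20895656943321228), (0.12063346058130264, 0.014548974111676216), 88.64196014404297)
[-0.0619, 0.2937, 0.0172, -0.1513, -0.2311, 10.6254]
```

View pics/t7b.png

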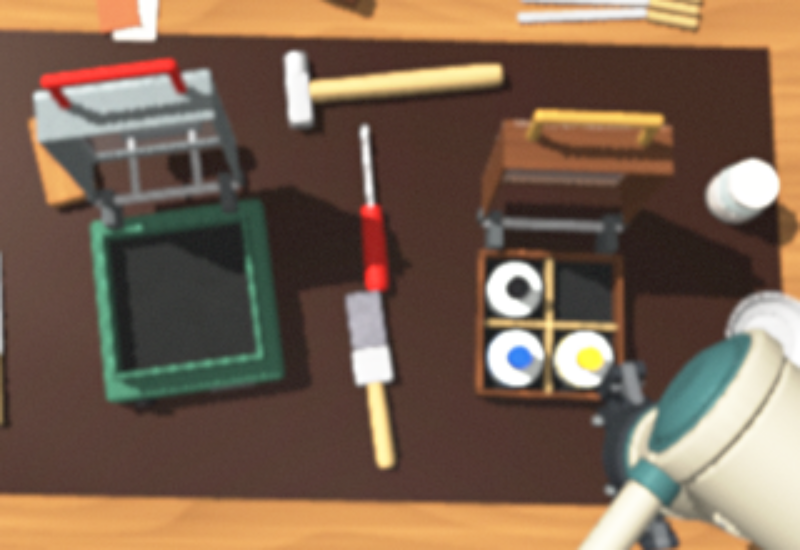

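All three pots stand in compartments: black (515,290), blue (517,357), yellow (590,358). Lid next; its bar is at about (0.671,-0.2085,0.285).

```bash
python3 -m crank '[[-0.01,0.05,0,-0.1,-0.2,2],[-0.021,0.1,0,-0.1,-0.2,4],[-0.031,0.15,0,-0.1,-0.2,6],[-0.042,0.2,0,-0.1,-0.2,8],[-0.052,0.25,0,-0.1,-0.2,10],[-0.062,0.29,0,-0.1,-0.2,11],[-0.062,0.297,0.01,-0.1,-0.2,11],[-0.062,0.297,0.01,-0.1,-0.2,11],[-0.062,0.297,0.01,-0.1,-0.2,11]]' 0.55
python3 - <<'E'
from h import *
print(delta([.671,-.2085,.267],-1.4))
E
```

```text
clock: 29.5
position: [0.6694, -0.2082, 0.3369]
ee_rot: [-0.001, 0.715, 0.699, -0.001]
contact_force: [-0.6, -0.2, -0.1]
width: 0.0467
[-0.0003, 0.0018, 0.0699, -0.1387, -0.0462, 0.033]
```

```bash
python3 -m crank '[[0,0.002,0.03,0,0,0],[0,0.002,0.055,0,0,0],[0,0.002,0.07,0,0,0],[0,0.002,0.07,0,0,0],[0,0.002,0.07,0,0,0]]' && python3 -m crank '[[0,0,0,0,0,0],[0,0,0,0,0,0],[0,0,0,0,0,0],[0,0,0,0,0,0],[0,0,0,0,0,0]]' 0 30
python3 - <<'E'
from h import *
s,p,r=st();print(p,s['width'],s['contact_force'])
b=lambda t:np.array([-.248*np.cos(t)+.034*np.sin(t),.248*np.sin(t)+.034*np.cos(t)])
t0=1.635
print('hinge est',p[0]-b(t0)[0],p[2]+.019-b(t0)[1])
for t in np.arange(1.5,-.05,-.1):
    d=b(t)-b(t0); print(round(t,2),np.round([d[0],-d[1]],3))
E
```

```text
clock: 30.12
position: [0.6716, -0.2085, 0.2685]
ee_rot: [0.0, 0.716, 0.699, -0.0]
contact_force: [0.4, 0.8, 0.7]
width: 0.0471
clock: 30.75
position: [0.6721, -0.2087, 0.2696]
ee_rot: [0.001, 0.716, 0.699, 0.0]
contact_force: [-0.1, 0.1, 5.7]
width: 0.0109
[ 0.67212881 -0.20868599  0.26964715] 0.010856869507345329 [-0.08543843  0.14626761  5.68116041]
hinge est 0.6222872851321272 0.04333954535268564
1.5 [-0.033 -0.004]
1.4 [-0.058 -0.005]
1.3 [-0.083 -0.003]
1.2 [-0.108  0.002]
1.1 [-0.132  0.009]
1.0 [-0.155  0.018]
0.9 [-0.177  0.03 ]
0.8 [-0.198  0.044]
0.7 [-0.218  0.06 ]
0.6 [-0.235  0.077]
0.5 [-0.251  0.097]
0.4 [-0.265  0.117]
0.3 [-0.277  0.14 ]
0.2 [-0.286  0.163]
0.1 [-0.293  0.187]
-0.0 [-0.298  0.211]
```

```bash
python3 -m crank '[[0,-0.016,-0.003,0,0,0],[0,-0.033,-0.004,0,0,0],[0,-0.045,-0.005,0,0,0],[0,-0.058,-0.005,0,0,0],[0,-0.07,-0.004,0,0,0],[0,-0.083,-0.003,0,0,0],[0,-0.095,0,0,0,0],[0,-0.108,0.002,0,0,0],[0,-0.12,0.005,0,0,0],[0,-0.132,0.009,0,0,0],[0,-0.143,0.014,0,0,0],[0,-0.155,0.018,0,0,0],[0,-0.166,0.024,0,0,0],[0,-0.177,0.03,0,0,0],[0,-0.188,0.037,0,0,0],[0,-0.198,0.044,0,0,0],[0,-0.198,0.044,0,0,0]]'
python3 - <<'E'
from h import *
s,p,r=st();print(p,s['width'],s['contact_force'])
h=np.array([.6205,.040]); v=np.array([p[0],p[2]+.017])-h; print(np.hypot(*v), 'want',np.hypot(.248,.034)); print('t',np.arctan2(v[1],-v[0])-np.arctan2(.034,.248))
E
```

```text
clock: 32.88
position: [0.4714, -0.2049, 0.2235]
ee_rot: [-0.0, 0.716, 0.698, -0.002]
contact_force: [-1.4, -7.3, -1.0]
width: 0.011
[ 0.47143333 -0.20487559  0.22351597] 0.01095264079762344 [-1.39865368 -7.31757998 -0.96416847]
0.24985500983494371 want 0.25031979546172534
t 0.7952752546202962
```

```bash
python3 -m crank '[[-0.001,-0.01,0.008,0,0,0],[-0.003,-0.02,0.016,0,0,0],[-0.003,-0.029,0.024,0,0,0],[-0.004,-0.037,0.033,0,0,0],[-0.004,-0.045,0.043,0,0,0],[-0.004,-0.053,0.053,0,0,0],[-0.005,-0.06,0.063,0,0,0],[-0.005,-0.067,0.073,0,0,0],[-0.005,-0.073,0.084,0,0,0],[-0.006,-0.079,0.096,0,0,0],[-0.006,-0.084,0.107,0,0,0],[-0.006,-0.088,0.119,0,0,0],[-0.006,-0.092,0.131,0,0,0],[-0.006,-0.095,0.143,0,0,0],[-0.006,-0.098,0.155,0,0,0],[-0.006,-0.1,0.162,0,0,0],[-0.006,-0.1,0.165,0,0,0],[-0.006,-0.1,0.168,0,0,0]]'
python3 - <<'E'
from h import *
s,p,r=st();print(p,s['width'],s['contact_force'])
h=np.array([.6205,.040]); v=np.array([p[0],p[2]+.017])-h; print(np.hypot(*v)); print('t',np.arctan2(v[1],-v[0])-np.arctan2(.034,.248))
E
```

```text
clock: 35.12
position: [0.3722, -0.2051, 0.0581]
ee_rot: [-0.001, 0.717, 0.697, 0.002]
contact_force: [2.3, 15.0, 39.3]
width: 0.0108
[ 0.37216903 -0.20505787  0.058145  ] 0.010802834316943353 [ 2.25222388 14.971473   39.27397266]
0.2508055875857704
t 0.004343738815182907
```

It's pressed shut, with 39 N of reaction. I'll ease off, release and retreat upward.

```bash
python3 -m crank '[[0.002,0,-0.003,0,0,0],[0.002,0,-0.003,0,0,0]]' && python3 -m crank '[[0,0,0,0,0,0],[0,0,0,0,0,0],[0,0,0,0,0,0],[0,0,-0.04,0,0,0],[0,0,-0.09,0,0,0],[0,0,-0.15,0,0,0],[0,0,-0.2,0,0,0],[0,0,-0.25,0,0,0],[0,0,-0.29,0,0,0],[0.06,0,-0.31,0,0,0],[0.12,0,-0.31,0,0,0],[0.18,0,-0.31,0,0,0],[0.18,0,-0.31,0,0,0],[0.18,0,-0.31,0,0,0]]' 0.55
python3 - <<'E'
from h import *
grab('top','t8');grab('scene','s8');s,p,r=st();print(p,s['contact_force'])
P,im=cloud('t8');hsv=cv2.cvtColor(im,cv2.COLOR_BGR2HSV)
m=(abs(hsv[...,0].astype(int)-24)<8)&(hsv[...,1]>120)&(abs(P[...,2]-.075)<.03)&(abs(P[...,1]+.208)<.07)&(P[...,0]<.40)&(P[...,0]>.34); q=P[m]; print(len(q),np.round(np.median(q,0),4),np.percentile(q[:,2],[50,90]))
b=(abs(P[...,0]-.5)<.09)&(abs(P[...,1]+.207)<.07)&(P[...,2]>.07)&(P[...,2]<.12); q=P[b]; A=np.c_[q[:,:2],np.ones(len(q))]; print(len(q),np.linalg.lstsq(A,q[:,2],rcond=None)[0],np.median(q[:,2]))
red=(hsv[...,1]>170)&((hsv[...,0]<8)|(hsv[...,0]>172))&(P[...,2]>.2); q=P[red]; print(len(q),np.round(np.median(q,0),4),cv2.minAreaRect(np.float32(q[:,:2])))
c=cv2.imread('pics/t8.png')[100:320,100:420];d=cv2.imread('pics/s8.png')
cv2.imwrite('pics/t8b.png',cv2.resize(c,(800,550)))
print(delta([.690,.24,.38],9.6))
E
```

```text
clock: 35.38
position: [0.3726, -0.2048, 0.0616]
ee_rot: [0.001, 0.716, 0.698, 0.001]
contact_force: [1.8, -6.2, -0.2]
width: 0.0106
clock: 37.12
position: [0.3763, -0.0249, 0.3713]
ee_rot: [0.001, 0.716, 0.698, 0.0]
contact_force: [-0.0, -0.8, -0.6]
width: 0.0471
[ 0.37651519 -0.02589953  0.37120173] [-0.05838182 -0.5465263  -0.02004496]
93 [ 0.3758 -0.2559  0.0801] [0.08006311 0.08406281]
2937 [-0.01044413  0.00294102  0.09506585] 0.08916691839736068
305 [0.6904 0.2389 0.3276] ((0.6902154088020325, 0.23989449441432953), (0.015833226963877678, 0.11927928775548935), 8.818973541259766)
[0.2745, 0.306, -0.0085, 0.0959, 0.0576, -11.1984]
```

View pics/t8b.png

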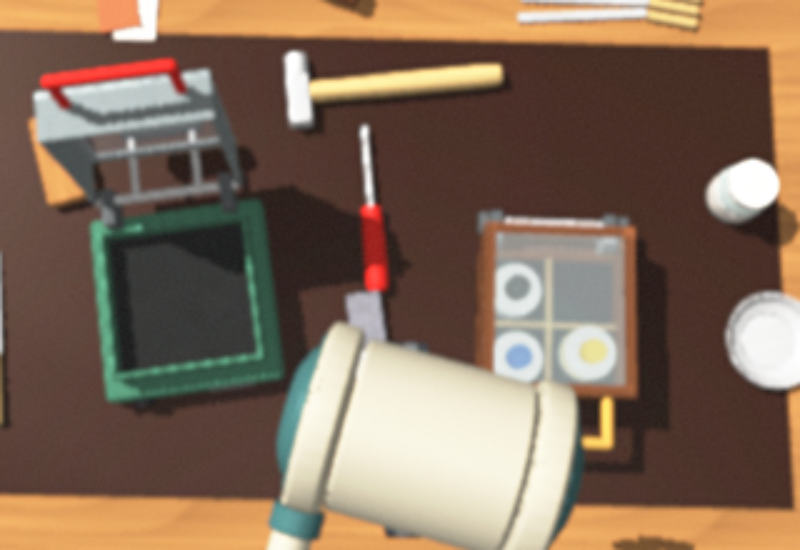

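The lid is shut (measured slope about 0.01 rad) and the pots show through it. Yellow looks slightly shifted, so I'll check it later. Now to the cover bar.

```bash
python3 -m crank '[[0.04,0.044,-0.005,0,0,-2],[0.08,0.088,-0.01,0,0,-4],[0.12,0.132,-0.01,0,0,-6],[0.16,0.177,-0.01,0,0,-8],[0.2,0.222,-0.01,0,0,-10],[0.24,0.267,-0.008,0,0,-11.2],[0.265,0.295,-0.008,0,0,-11.2],[0.2745,0.306,-0.008,0,0,-11.2],[0.2745,0.306,-0.008,0,0,-11.2],[0.2745,0.306,-0.008,0,0,-11.2]]' 0.55
python3 - <<'E'
from h import *
print(delta([.690,.24,.307],9.6))
E
```

```text
clock: 38.48
position: [0.6902, 0.238, 0.3793]
ee_rot: [0.001, 0.646, 0.763, -0.0]
contact_force: [0.8, 0.4, -0.4]
width: 0.0468
[0.0022, 0.0001, 0.0723, 0.0327, 0.0901, -0.1347]
```

```bash
python3 -m crank '[[0.002,0,0.03,0,0,0],[0.002,0,0.055,0,0,0],[0.002,0,0.072,0,0,0],[0.002,0,0.072,0,0,0],[0.002,0,0.072,0,0,0]]' && python3 -m crank '[[0,0,0,0,0,0],[0,0,0,0,0,0],[0,0,0,0,0,0],[0,0,0,0,0,0],[0,0,0,0,0,0]]' 0 40
python3 - <<'E'
from h import *
s,p,r=st();print(p,s['width'],s['contact_force'])
b=lambda t:np.array([-.248*np.cos(t)+.034*np.sin(t),.248*np.sin(t)+.034*np.cos(t)])
hx=.638;print(p[0]*.986+p[1]*.1668-(.638*.986+.2324*.1668), p[2]+.017-.078)
t0=1.65
for t in np.arange(1.55,-.05,-.1):
    d=b(t)-b(t0); print(round(t,2),np.round([d[0],-d[1]],3))
E
```

```text
clock: 39.1
position: [0.6901, 0.2391, 0.3089]
ee_rot: [0.001, 0.647, 0.763, 0.001]
contact_force: [0.3, 0.5, 0.5]
width: 0.0471
clock: 39.72
position: [0.6913, 0.2392, 0.3102]
ee_rot: [0.003, 0.647, 0.763, 0.002]
contact_force: [3.3, 0.5, 5.7]
width: 0.0104
[0.69126582 0.23924064 0.3101724 ] 0.010394514183427819 [3.34571856 0.46609952 5.73066096]
0.05366112156232705 0.24917239545678516
1.55 [-0.025 -0.004]
1.45 [-0.05  -0.006]
1.35 [-0.075 -0.005]
1.25 [-0.099 -0.002]
1.15 [-0.124  0.004]
1.05 [-0.147  0.012]
0.95 [-0.17   0.023]
0.85 [-0.192  0.036]
0.75 [-0.212  0.051]
0.65 [-0.23   0.067]
0.55 [-0.247  0.086]
0.45 [-0.262  0.106]
0.35 [-0.275  0.128]
0.25 [-0.285  0.15 ]
0.15 [-0.294  0.174]
0.05 [-0.3    0.198]
```

```bash
python3 -m crank '[[0,-0.012,-0.002,0,0,0],[0,-0.025,-0.004,0,0,0],[0,-0.037,-0.005,0,0,0],[0,-0.05,-0.006,0,0,0],[0,-0.062,-0.006,0,0,0],[0,-0.075,-0.005,0,0,0],[0,-0.087,-0.004,0,0,0],[0,-0.099,-0.002,0,0,0],[0,-0.112,0.001,0,0,0],[0,-0.124,0.004,0,0,0],[0,-0.136,0.008,0,0,0],[0,-0.147,0.012,0,0,0],[0,-0.159,0.017,0,0,0],[0,-0.17,0.023,0,0,0],[0,-0.181,0.029,0,0,0],[0,-0.192,0.036,0,0,0],[0,-0.202,0.043,0,0,0],[0,-0.212,0.051,0,0,0],[0,-0.212,0.051,0,0,0]]'
python3 - <<'E'
from h import *
s,p,r=st();print(p,s['width'],s['contact_force'])
v=np.array([p[0]*.986+p[1]*.1668-(.638*.986+.2324*.1668), p[2]+.017-.078]);print(np.hypot(*v),np.arctan2(v[1],-v[0])-np.arctan2(.034,.248), r.inv().apply(s['contact_force']))
E
```

```text
clock: 42.1
position: [0.4804, 0.2043, 0.2564]
ee_rot: [0.001, 0.647, 0.763, 0.0]
contact_force: [-2.4, 1.2, 1.5]
width: 0.0104
[0.48036158 0.20434165 0.25643978] 0.010437728008806497 [-2.44241309  1.21591072  1.45576912]
0.2526508223284189 0.7481873383170803 [ 1.5971832  -2.20676966 -1.46364537]
```

```bash
python3 -m crank '[[0,-0.009,0.008,0,0,0],[0,-0.018,0.016,0,0,0],[0,-0.027,0.025,0,0,0],[0,-0.035,0.035,0,0,0],[0,-0.043,0.045,0,0,0],[0,-0.05,0.055,0,0,0],[0,-0.057,0.066,0,0,0],[0,-0.063,0.077,0,0,0],[0,-0.068,0.088,0,0,0],[0,-0.073,0.099,0,0,0],[0,-0.078,0.111,0,0,0],[0,-0.082,0.123,0,0,0],[0,-0.085,0.135,0,0,0],[0,-0.088,0.147,0,0,0],[0,-0.089,0.154,0,0,0],[0,-0.09,0.159,0,0,0],[0,-0.09,0.16,0,0,0],[0,-0.09,0.16,0,0,0]]'
python3 - <<'E'
from h import *
s,p,r=st();print(p,s['width'],s['contact_force'])
v=np.array([p[0]*.986+p[1]*.1668-(.638*.986+.2324*.1668), p[2]+.017-.078]);print(np.hypot(*v),np.arctan2(v[1],-v[0])-np.arctan2(.034,.248), r.inv().apply(s['contact_force']))
E
```

```text
clock: 44.35
position: [0.3943, 0.19, 0.1013]
ee_rot: [0.003, 0.647, 0.763, 0.003]
contact_force: [-5.8, -0.2, 40.6]
width: 0.0103
[0.39426346 0.18999465 0.10125651] 0.010344486516288103 [-5.83760259 -0.18276456 40.59153297]
0.2506513161540934 0.025058823490427706 [  0.73127985  -5.43454929 -40.64129008]
```

Force is 40 N, so the cover is bottomed out. I'll ease off, release, retreat clear of the bench view and inspect.

```bash
python3 -m crank '[[0,0,-0.003,0,0,0],[0,0,-0.004,0,0,0]]' && python3 -m crank '[[0,0,0,0,0,0],[0,0,0,0,0,0],[0,0,0,0,0,0],[0,0,-0.04,0,0,0],[0,0,-0.09,0,0,0],[0,0,-0.14,0,0,0],[-0.06,0,-0.2,0,0,0],[-0.11,0.03,-0.26,0,0,0],[-0.17,0.06,-0.26,0,0,0],[-0.23,0.09,-0.26,0,0,0],[-0.29,0.1,-0.26,0,0,0],[-0.35,0.11,-0.26,0,0,0],[-0.35,0.11,-0.26,0,0,0],[-0.35,0.11,-0.26,0,0,0]]' 0.55
python3 - <<'E'
from h import *
grab('scene','s9');grab('wrist','w9');s,p,r=st();print(p,s['contact_force'])
cv2.imwrite('pics/s9b.png',cv2.resize(cv2.imread('pics/s9.png')[60:280,80:400],(800,550)))
grab('top','t9');P,im=cloud('t9');hsv=cv2.cvtColor(im,cv2.COLOR_BGR2HSV)
red=(hsv[...,1]>170)&((hsv[...,0]<8)|(hsv[...,0]>172))&(P[...,2]>.09)&(P[...,2]<.2); q=P[red]; print(len(q),np.round(np.median(q,0),4))
b=(abs(P[...,0]-.5)<.07)&(abs(P[...,1]-.21)<.06)&(P[...,2]>.11)&(P[...,2]<.15); q=P[b]; A=np.c_[q[:,:2],np.ones(len(q))]; print(len(q),np.linalg.lstsq(A,q[:,2],rcond=None)[0],np.median(q[:,2]))
b=(abs(P[...,0]-.5)<.09)&(abs(P[...,1]+.207)<.07)&(P[...,2]>.07)&(P[...,2]<.12); q=P[b]; print(len(q),np.median(q[:,2]) if len(q) else 0)
E
```

```text
clock: 44.6
position: [0.3946, 0.19, 0.1052]
ee_rot: [0.004, 0.647, 0.763, 0.003]
contact_force: [4.5, 3.3, -3.8]
width: 0.0104
clock: 46.35
position: [0.5582, -0.1401, 0.3649]
ee_rot: [0.002, 0.648, 0.762, 0.003]
contact_force: [-0.1, 0.5, 0.3]
width: 0.047
[ 0.55736374 -0.1371208   0.36588679] [0.74082737 0.56118596 0.3022395 ]
495 [0.4096 0.2316 0.119 ]
2240 [0.00118083 0.00074054 0.12692207] 0.12777230459615563
2772 0.0891635461319068
```

View pics/s9b.png

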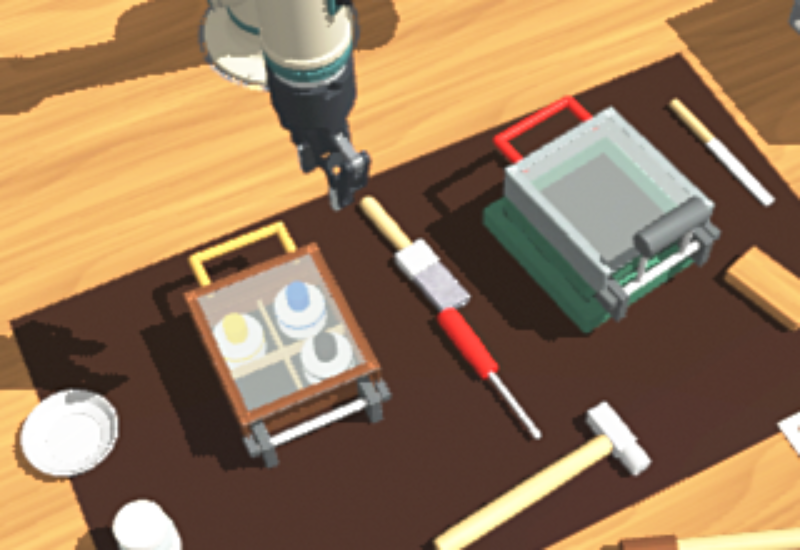

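View pics/w9.png

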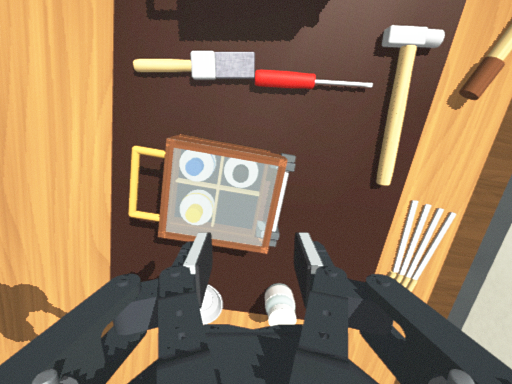

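Cover and lid look shut, and the bench tools are where they were. Yellow at (198,207) in the wrist view looks slightly off, so I'll overlay the expected outlines on an enlarged crop.

```bash
python3 - <<'E'
from h import *
out=[]
for f,(u0,v0,u1,v1) in [('w9',(150,125,300,255)),('t8',(280,175,370,275))]:
    d=np.load(f'pics/{f}.npz');K=d['K'];T=np.linalg.inv(d['T']);S=5
    im=cv2.resize(d['im'],None,fx=S,fy=S,interpolation=cv2.INTER_CUBIC)
    for x,y in [(.465,-.1665),(.465,-.2455),(.5437,-.167)]:
        for rad,z in [(.03,.042),(.014,.070)]:
            a=np.linspace(0,6.283,40); w=np.c_[x+rad*np.cos(a),y+rad*np.sin(a),0*a+z]
            c=w@T[:3,:3].T+T[:3,3]; uv=np.c_[K[0,0]*c[:,0]/-c[:,2]+K[0,2],K[1,1]*-c[:,1]/-c[:,2]+K[1,2]]
            cv2.polylines(im,[np.int32((uv+.5)*S)],True,(0,0,255),1)
    cv2.imwrite(f'pics/ov{f}.png',im[v0*S:v1*S,u0*S:u1*S])
a=cv2.imread('pics/ovw9.png');b=cv2.imread('pics/ovt8.png');h=500
r=np.hstack([cv2.resize(q,(int(q.shape[1]*360/q.shape[0]),360)) for q in(a,b)]);print(r.shape);cv2.imwrite('pics/ov.png',r)
E
```

```text
(360, 739, 3)
```

View pics/ov.png

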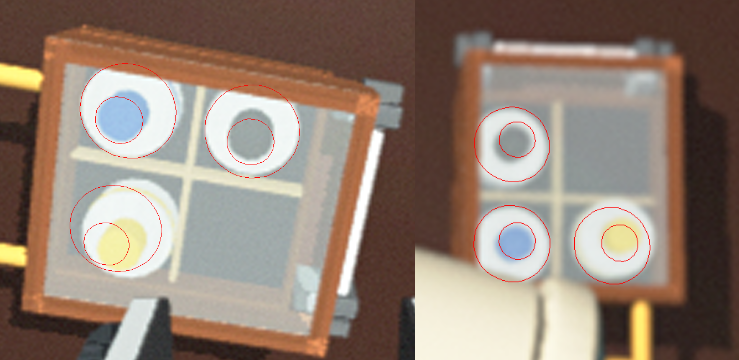

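Yellow has shifted about 8 mm towards the back, with its knob and body shifted about equally. I'll look closer for tilt.

```bash
python3 - <<'E'
from h import *
a=cv2.imread('pics/w9.png')[125:255,150:300];b=cv2.imread('pics/s9.png')[150:240,145:245]
r=[cv2.resize(q,(int(q.shape[1]*345/q.shape[0]),345),interpolation=cv2.INTER_CUBIC) for q in(a,b)]
cv2.imwrite('pics/z.png',np.hstack(r))
E
```

```text
(no output)
```

View pics/z.png

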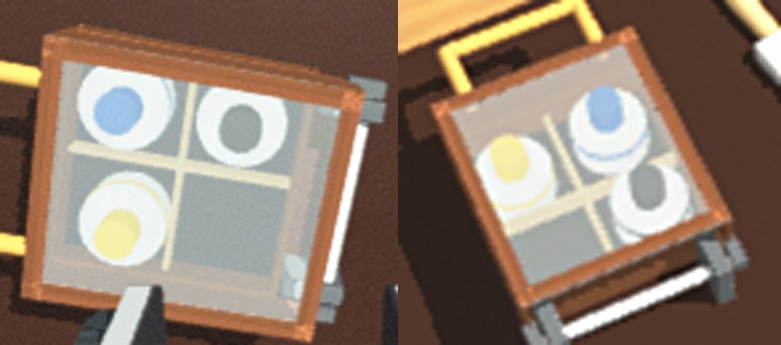

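Yellow shows more of its side and band than I'd like. I'll get a straight-down close view.

```bash
python3 - <<'E'
from h import *
d=np.load('pics/w9.npz');T=d['T'];s,p,r=st();print(T[:3,3],-T[:3,2],p)
off=T[:3,3]-p
# pointing of optical axis: intersect with z=.06
c=T[:3,3];a=-T[:3,2];k=(.06-c[2])/a[2];print('axis hits',c+k*a)
print('move camera over yellow',delta(np.array([.473,-.243,0])+[-off[0],-off[1],p[2]-.03],9.6))
E
```

```text
[ 0.5443915  -0.0661482   0.50835811] [ 0.05504661 -0.28289883 -0.95756886] [ 0.55725166 -0.13648942  0.3663239 ]
axis hits [ 0.57016572 -0.19860863  0.06      ]
move camera over yellow [-0.1627, -0.0997, 0.0291, 0.5009, -0.0158, -0.1487]
```

```bash
python3 -m crank '[[-0.05,-0.03,0,0,0,0],[-0.1,-0.06,0,0,0,0],[-0.14,-0.09,0.02,0.3,0,0],[-0.163,-0.1,0.06,0.5,0,0],[-0.163,-0.1,0.09,0.5,0,0],[-0.163,-0.1,0.09,0.5,0,0],[-0.163,-0.1,0.09,0.5,0,0]]'
python3 - <<'E'
from h import *
grab('wrist','w10');d=np.load('pics/w10.npz');K=d['K'];T=np.linalg.inv(d['T']);print(d['T'][:3,3])
def pr(w):
    c=np.array(w)@T[:3,:3].T+T[:3,3]; return np.array([K[0,0]*c[0]/-c[2]+K[0,2],K[1,1]*-c[1]/-c[2]+K[1,2]])
u,v=pr([.5,-.207,.05]).astype(int);print(u,v,pr([.473,-.243,.042]))
im=d['im'];v0=max(0,v-110);u0=max(0,u-130);cr=im[v0:v0+220,u0:u0+260];print(u0,v0)
cv2.imwrite('pics/w10c.png',cv2.resize(cr,None,fx=2.7,fy=2.7,interpolation=cv2.INTER_CUBIC))
E
```

```text
clock: 47.38
position: [0.4869, -0.3128, 0.2771]
ee_rot: [0.001, 0.646, 0.763, 0.0]
contact_force: [0.5, -0.2, -0.3]
width: 0.0467
[ 0.47414357 -0.24032254  0.41991475]
276 89 [250.6458834  114.32957959]
146 0
```

View pics/w10c.png

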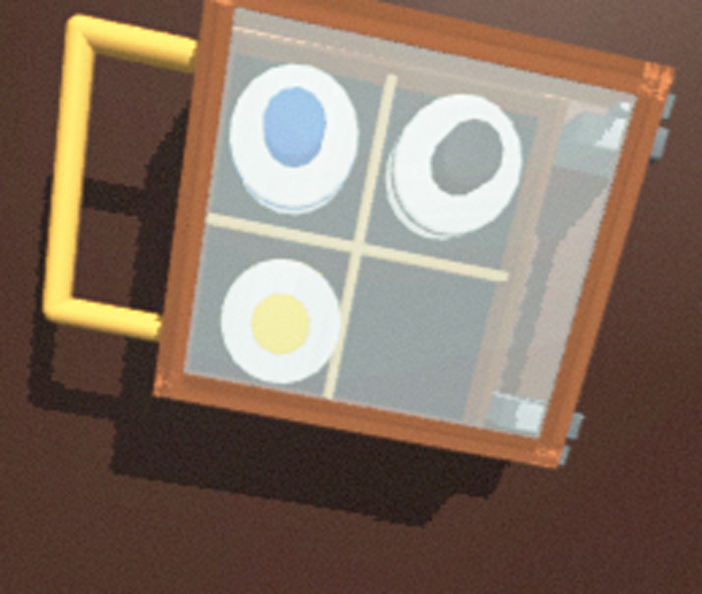

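From straight above, yellow's knob and body circles are concentric at (280,322). It is upright inside its compartment and has only slid towards the divider. The gripper is clear, so I'm handing in.

```bash
python3 - <<'E'
from h import *
s,p,r=st();print(p,s['contact_force'],s['qd'].round(4)); print(job.sign_off())
E
```

```text
[ 0.48713879 -0.31307206  0.27751708] [-0.02485246  0.1539392   0.33584505] [-0.0022 -0.0011 -0.0073 -0.0014 -0.0034 -0.0001]
the job is handed in; nothing more can be done
None
```

I raised the station's cover by its bar until it rested open by itself. I then moved the three pots that were there (blue, yellow, black; orange was absent) into separate compartments. After that I shut the case's lid and the station's cover, and handed the job in at about 47 s.

Last checks:
- **Lid and cover:** both look shut. The lid's top slopes about 0.01 rad and the cover's about 0.001 rad, both below the 0.05 limit.
- **Pots:** all stand upright, with knob tops at about 70 mm before the lid was closed. Yellow was found about 8 mm off where I had put it once the lid was shut. A view from straight above shows it still upright inside its compartment, next to the divider.
- **Surroundings:** the other things on the bench look unmoved in the pictures; I did not measure them. The arm was clear of everything at hand-in.
- **Force:** closing the lid and cover ended with about 39 and 41 N at the wrist through the fingers. That is well under the 120 N wrist limit, and I eased off before releasing.

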